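Plug in the relay and hold the cover plate over its screw posts

TASK

Plug the loose blue relay fully home into the black socket in the middle of the open grey box and let go of it. Then take the ivory cover plate by its raised hood and hold it level over the box, about one centimetre above the two brass screw posts and touching neither box nor relay, lined up so that each post's threaded hole shows whole through one of the plate's two screw holes (either way round), and finish while still holding it hovering there, ready for the screws. Never rest the plate on the box, and leave everything else on the bench where it is.

Things in the scene. Friction and masses are not known exactly. Their poses are not given: they have to be found in the camera images.
- box: Open-topped grey box, fixed to the bench: 84 mm (x) by 140 mm (y, long axis), 30 mm high, walls 3 mm. Origin under its centre on the bench, z up. In the middle a black socket block 40 x 56 mm, top at 19 mm. Two brass screw posts, 14 mm across, at y = +58 and -58 mm, tops level with the rim. Green terminal strips beside the socket, 13 mm high, are only for looks.
- socket (a point): Centre of the mouth of the rectangular socket hole, in the top face of the socket block, 19 mm above the bench. Hole 18 mm (box x) by 26 mm (box y), 13 mm deep, with a 2 mm chamfer at the mouth; axes as the box.
- thread_a (a point): Centre of the threaded hole (4 mm across, dark) in the top of one brass post, 30 mm above the bench, at box y = +58 mm.
- thread_b (a point): The same for the other post, at box y = -58 mm.
- relay: Blue plug-in relay, 60 g, standing on its plug. Origin at the centre of the plug's underside, z up. Black plug 16 mm (x) by 24 (y), 12 long, its last 3 mm tapered; body 28 (x) by 36 (y), 12 to 50 mm above the origin, white stripe along y on top. Fits the socket either way round, its y along the box's y; fully home its body sits on the socket block, origin 12 mm below the mouth, top 57 mm above the bench.
- cover: Ivory plastic cover plate, 120 g, flat on the bench, hood up. Origin at the centre of its underside, z up. Flange 84 mm (x) by 140 (y, long axis), 4 thick; in its middle a box-shaped hood 46 (x) by 60 (y), its flat top with dark slits 34 mm above the underside. The hood is hollow and open below (40 x 54 inside, 31 mm deep), so it passes over the seated relay.
- hole_a (a point): Centre of one 11 mm screw hole through the flange, at the underside, at cover y = +58 mm.
- hole_b (a point): The same for the other screw hole, at cover y = -58 mm.
- old_relay: Old amber relay of the same shape, lying on its side, 50 x 36 x 28 mm. Bystander; origin under its middle.
- screwdriver: Screwdriver with a yellow handle, 190 mm long, lying near the back. Bystander; origin under its middle.
- screw_dish: Small steel dish, 60 mm across, 22 mm high. Bystander; origin under its middle.
- spool: Small orange spool, 52 mm across, 38 mm high. Bystander; origin under its middle.
- adapter: Black plug-in power adapter, 85 x 55 x 30 mm with two steel pins. Bystander; origin under its middle.
- multimeter: Yellow multimeter lying on its back, 170 x 85 x 45 mm. Bystander; origin under its middle.
- parts_tray: Clear parts tray with compartments, 100 x 160 x 35 mm. Bystander; origin under its middle.

How it is judged:
By the outcome, as a careful person would: the job done as asked, in the order asked, and still so for the second after the job is handed in, while the arm keeps its last pose, push and grip.
It also fails if it takes over 72 s, if anything falls off the work surface, if the arm or the gripper's body presses on something with over 40 N, if the wrist force passes 120 N, or if a joint passes its speed limit or range.

ROBOT

A 6-joint arm with a two-finger parallel gripper is mounted at the origin on the work surface. World frame = base frame: x ahead of the robot, y to its left, z up, the work surface at z = 0. Lengths are in m, angles in rad, forces in N, time in s.
With the tool pointing down it reaches from about 0.375 to 0.9 m from the base axis. Payload 3.1 kg.
Tool frame: the origin (TCP) lies on the front face of the gripper's body, between the roots of the fingers; the fingertips stand 73 mm ahead of it and the grasp point (between the pads) lies ctrl.pinch_z ahead of it (ctrl.pinch_z is the distance from the TCP to the grasp point, in m); z points along the fingers, y is the line along which they close (so a half turn about z gives the same grasp; the last joint's range is limited). The gripper opens to 85 mm and grips with 20 to 120 N. Pads are 22 mm wide; open, the fingers measure 114 mm over their backs; the gripper's body (76 mm by 85 mm) begins 54 mm behind the grasp point. The pads swing forward as they close: fully open they stand 13 mm farther back than shut.
Start: joints at [-1.292, 0.527, 1.433, -0, 1.181, -0.178], TCP at [0.276, -0.561, 0.304] pointing down, gripper open.
Joint ranges: [-3.08, 3.08], [-0.75, 2.2], [0.22, 2.44], [-1.43, 4.57], [0, 2.65], [-2.85, 2.85]. Speed limits (rad/s): [2.79, 2.79, 3.14, 3.14, 3.14, 3.14].

INTERFACE

Orientations are given as a rotation vector (axis times angle).
In Python, from station import ctrl gives the robot as it stands. The module is installed in compiled form; this text tells all that it offers.
- The arm moves only by the tool send_rows, never from a script. Its argument "series" is a list of rows, each an object of numbers: "jaw": the opening, from -1 (shut) to 1 (fully open); "dx", "dy", "dz": the shift along the tool's x, y, z as a fraction of full scale; "turn": the turn about the tool's z as a fraction of full scale. A call has 1 to 5 rows; each row shifts and turns the commanded pose from where the row before left it, along the tool's axes as they then stand; what a row does not reach is not made up. Full scale, the value 1, is 20 mm for a shift and pi/2 rad for a turn. A row lasts 1/8 s, in which the tool goes at most 62.5 mm and 10.7 degrees, less where a joint would pass 70% of its speed; a pose out of reach is approached as far as the arm can. A call with a number of a shift or a turn outside -1 to 1 is refused whole. A call with a gripper value outside its range is refused whole. The fingers move at their own pace and stop on an object; the grip force is fixed at half the most. Time passes only in rows, so rows that do not move let the fingers close. It gives the time, the measured TCP pose, the force, the opening and the grip force at its end, in the units of the state.
- ctrl.get_state(): the state, without advancing time (a new reading comes with each control period).
- ctrl.camera(name): name is "side" or "top"; returns the picture (480x640x3 uint8, red, green, blue); there is no depth.
- ctrl.camera_info(name): a dict with "fx", "fy", "cx", "cy" (pixels), "k1" (the pictures are not rectified: a ray, as slopes to the right and down, at radius r is drawn at 1 + k1 r^2 times it, then the intrinsics apply), "origin" and "orientation" of the camera in the world. Camera axes: x right, y up, looking along -z (the intrinsics and any distortion apply to the point x, -y, -z); pixel columns grow to the right and rows downward; lengths in m; the calibration is good to about 2 mm. A picture is of the moment at which its call begins. camera_info takes no time and is no camera call.
- ctrl.hand_in(): hands the job in; it is judged then, once.
The state is a dict: "time_s": time; "q": joint angles; "qd": joint speeds; "tau": joint torques, N m; "ee_pos": TCP position; "ee_rot": TCP orientation; "force": force on the tool from outside, world axes, zero at the start; "wrist_torque": the same for the moment, N m; "gripper_width": finger opening in m; "grip_force": force on a finger pad.
Only numpy, scipy, OpenCV 4.12 (cv2) and the standard library are available. Lean on these libraries where they do the work, as an engineer would, in place of code of your own. Each camera call takes 0.05 s, during which the arm holds its last target. There are 200 camera calls.

## Working session

There is one attempt and no reset: what is moved stays moved. The work goes in short steps, Python scripts to look and compute and a tool call to move; the robot and the scene stay as the last step left them, time stands still between calls to the robot, and variables do not carry over. Pictures are saved under pics/ and viewed, at most 10 in all, crops included, and the job is handed in when it is done.

Besides the shell and the picture viewer there is one more tool, called after "Request:" in YAML: its name, and indented under it one key for each argument. send_rows: Moves the arm, as the interface text tells. Shift numbers are shares of 20 mm and turn numbers shares of pi/2 rad, none past 1 either way. Its arguments: {"type":"object","properties":{"series":{"type":"array","items":{"type":"object","properties":{"jaw":{"type":"number"},"dx":{"type":"number"},"dy":{"type":"number"},"dz":{"type":"number"},"turn":{"type":"number"}}}}},"required":["series"]}

```bash
mkdir -p pics; python3 - <<'E'
from station import ctrl
import cv2
for n in("side","top"):
    cv2.imwrite(f"pics/{n}0.png",ctrl.camera(n)[:,:,::-1]); print(ctrl.camera_info(n))
s=ctrl.get_state(); print(s); print(ctrl.pinch_z)
E
```

```text
{'fx': 500.1861596975584, 'fy': 500.1861596975584, 'cx': 318.26811122004494, 'cy': 239.757126316831, 'k1': -0.14382363629223266, 'origin': array([-0.14113267,  0.74381483,  0.92554544]), 'orientation': array([ 0.3998128 , -0.97033143, -2.17128485])}
{'fx': 457.750548076995, 'fy': 457.750548076995, 'cx': 314.162649013957, 'cy': 239.24739857715556, 'k1': 0.003095151803605649, 'origin': array([0.4341373 , 0.06117894, 0.97612525]), 'orientation': array([ 0.13565462, -0.11605257, -1.59138396])}
{'time_s': 0.1, 'q': array([-1.29248793e+00,  5.28397828e-01,  1.43379380e+00,  2.38742251e-05,
        1.18141746e+00, -1.78486506e-01]), 'qd': array([ 0.0012251 , -0.00253904, -0.00281526,  0.00143532,  0.00051335,
        0.00056001]), 'tau': array([-5.01298873e-04, -4.43306851e+01, -1.78585571e+01, -2.36435808e-04,
        3.91447407e-03,  4.99557345e-06]), 'ee_pos': array([ 0.27556609, -0.56039763,  0.30300996]), 'ee_rot': array([-3.05804756e+00, -7.10839492e-01,  1.23306953e-04]), 'force': array([-0.40810599,  0.1829397 , -0.43153161]), 'wrist_torque': array([-0.01613733, -0.01344129,  0.01266086]), 'grip_force': 0.0, 'gripper_width': 0.0852956565983552}
0.0539
```

View pics/top0.png

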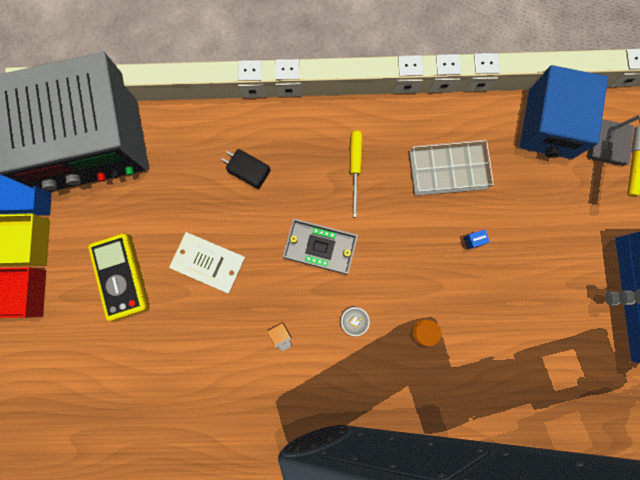

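View pics/side0.png

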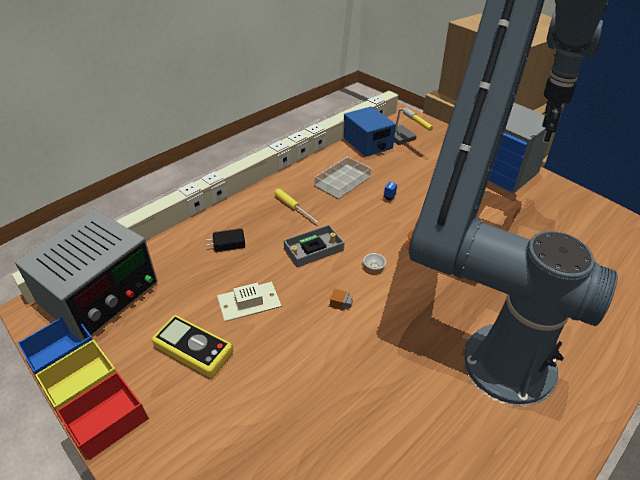

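Top view: box around (320,247), cover (207,262), relay (476,239), screwdriver and dish clear of the paths. I'll measure with masks and look at zoomed crops.

```bash
cat > h.py <<'E'
import numpy as np, cv2
from scipy.spatial.transform import Rotation as R
from station import ctrl
def cam(n):
    c=ctrl.camera_info(n); return c,R.from_rotvec(c["orientation"]).as_matrix()
def ray(n,p):
    c,M=cam(n); u=np.array([(p[0]-c["cx"])/c["fx"],(p[1]-c["cy"])/c["fy"]]); s=u.copy()
    for _ in range(20): s=u/(1+c["k1"]*(s@s))
    return c["origin"],M@np.array([s[0],-s[1],-1])
def onz(n,p,z):
    o,d=ray(n,p); return o+d*(z-o[2])/d[2]
def proj(n,X):
    c,M=cam(n); v=M.T@(np.asarray(X)-c["origin"]); s=np.array([v[0],-v[1]])/-v[2]
    s=s*(1+c["k1"]*(s@s)); return s*c["fx"]+[c["cx"],c["cy"]]
def tri(p,q):
    (o1,d1),(o2,d2)=ray("top",p),ray("side",q)
    t=np.linalg.lstsq(np.c_[d1,-d2],o2-o1,rcond=None)[0]
    a,b=o1+d1*t[0],o2+d2*t[1]; return (a+b)/2,np.linalg.norm(a-b)
def blobs(img,roi,lo,hi,mn=3):
    x0,y0,x1,y1=roi; h=cv2.cvtColor(img[y0:y1,x0:x1],cv2.COLOR_RGB2HSV)
    m=cv2.inRange(h,np.array(lo),np.array(hi)); n,l,st,ce=cv2.connectedComponentsWithStats(m)
    out=[]
    for i in range(1,n):
        if st[i,4]>=mn:
            pts=np.argwhere(l==i)[:,::-1]+[x0,y0]
            out.append((int(st[i,4]),np.round(ce[i]+[x0,y0],2),cv2.minAreaRect(pts.astype(np.float32))))
    return sorted(out,key=lambda b:-b[0])
E
python3 - <<'E'
from h import *
T=cv2.imread("pics/top0.png")[:,:,::-1].copy();S=cv2.imread("pics/side0.png")[:,:,::-1].copy()
for nm,I,n,roi in[("box",T,"top",(275,210,365,285)),("box",S,"side",(275,220,352,270))]:
    for b in blobs(I,roi,(18,90,90),(34,255,255)): print("brass",n,b[:2],onz(n,b[1],.03))
for I,n,roi,z in[(T,"top",(455,220,500,260),.05),(S,"side",(375,170,405,205),.05)]:
    for b in blobs(I,roi,(95,120,30),(130,255,255),8): print("blue",n,b)
    for b in blobs(I,roi,(0,0,170),(179,110,255)): print("stripe",n,b,onz(n,b[1],z))
for I,n,roi in[(T,"top",(165,228,250,298)),(S,"side",(213,278,285,325))]:
    for b in blobs(I,roi,(0,0,140),(40,90,255),40)[:3]: print("ivory",n,b,onz(n,b[2][0],.004))
    for b in blobs(I,roi,(5,90,40),(20,255,255),3): 
        if b[0]<80: print("hole",n,b[:2],onz(n,b[1],.003))
c=lambda I,x,y,w,h,k:cv2.resize(I[y:y+h,x:x+w],None,fx=k,fy=k,interpolation=cv2.INTER_CUBIC)
top=np.hstack([c(T,280,215,80,64,5),c(T,167,230,80,64,5)])
bot=np.hstack([c(T,456,224,40,32,6),c(S,280,222,66,48,4),c(S,380,176,24,28,4)])
H=np.zeros((520,800,3),np.uint8);H[:320]=top;H[325:325+192,:240]=cv2.resize(c(T,456,224,40,32,6),(240,192));H[325:517,245:509]=c(S,280,222,66,48,4);H[325:517,515:515+192]=cv2.resize(c(S,376,174,32,32,6),(192,192))
cv2.imwrite("pics/m1.png",H[:,:,::-1])
E
```

```text
brass top (45, array([346.71, 252.91])) [0.55618527 0.00412984 0.03      ]
brass top (43, array([293.12, 238.88])) [0.5886118  0.11526032 0.03      ]
brass side (42, array([332.38, 236.83])) [0.5483984  0.01034731 0.03      ]
brass side (27, array([294.26, 249.  ])) [0.58376073 0.11672153 0.03      ]
blue top (258, array([476.05, 238.93]), ((476.10003662109375, 238.80001831054688), (13.597792625427246, 22.452171325683594), 71.56504821777344))
stripe top (37, array([479.05, 237.68]), ((479.050048828125, 237.6500244140625), (2.5298216342926025, 12.965337753295898), 71.56504821777344)) [ 0.57815348 -0.26524055  0.05      ]
blue side (146, array([390.  , 190.19]), ((389.93243408203125, 189.9053955078125), (11.014732360839844, 15.946702003479004), 9.462322235107422))
stripe side (15, array([390.6 , 184.53]), ((390.9000244140625, 184.30001831054688), (2.200000047683716, 6.600000381469727), 36.869895935058594)) [ 0.5778753  -0.26798782  0.05      ]
stripe side (6, array([395.67, 182.83]), ((395.6000671386719, 182.80001831054688), (3.5777084827423096, 0.8944271206855774), 26.56505012512207))
[... 459 characters left out ...]
ray([247.89, 300.26]), ((248.3672637939453, 299.0021057128906), (29.180295944213867, 59.5844841003418), 75.0685806274414)) [0.54985733 0.29952897 0.004     ]
hole side (7, array([271.29, 294.57])) [0.52302682 0.24899978 0.003     ]
hole side (6, array([225. , 306.5])) [0.57065091 0.35515806 0.003     ]Traceback (most recent call last):
  File "<stdin>", line 14, in <module>
    return _nx.concatenate(arrs, 1, dtype=dtype, casting=casting)
           ~~~~~~~~~~~~~~~^^^^^^^^^^^^^^^^^^^^^^^^^^^^^^^^^^^^^^^
ValueError: all the input array dimensions except for the concatenation axis must match exactly, but along dimension 0, the array at index 0 has size 192 and the array at index 2 has size 112
```

Posts and plate holes measure 115.8 mm apart (true 116), so the top-view measurements are good. I'm turning toward the relay's yaw now.

Request:
send_rows:
  series:
    - {"jaw": 1,"turn": -0.115}
    - {"jaw": 1,"turn": -0.115}
    - {"jaw": 1,"turn": -0.115}
    - {"jaw": 1,"turn": -0.115}
    - {"jaw": 1,"turn": -0.115}

```text
validation failed for argument at $.se...
```

The call was rejected in validation and nothing moved. I'll retry with every field filled in.

Request:
send_rows:
  series:
    - {"dx": 0.0,"dy": 0.0,"dz": 0.0,"turn": -0.115,"jaw": 1.0}
    - {"dx": 0.0,"dy": 0.0,"dz": 0.0,"turn": -0.115,"jaw": 1.0}
    - {"dx": 0.0,"dy": 0.0,"dz": 0.0,"turn": -0.115,"jaw": 1.0}
    - {"dx": 0.0,"dy": 0.0,"dz": 0.0,"turn": -0.115,"jaw": 1.0}
    - {"dx": 0.0,"dy": 0.0,"dz": 0.0,"turn": -0.115,"jaw": 1.0}

```text
time_s: 0.72
ee_pos: [0.2756, -0.5606, 0.3033]
ee_rot: [-2.436, -1.982, -0.001]
force: [-0.3, -0.5, -0.9]
gripper_width: 0.0853
grip_force: 0.0
```

All five fields are required. The turn sign is confirmed: negative turn raises the world yaw. Next I'll refine the relay yaw.

```bash
cat >> h.py <<'E'
def st():
    s=ctrl.get_state(); M=R.from_rotvec(s["ee_rot"]).as_matrix(); return s,M
def go(xyz,ydeg):
    """remaining shift (tool axes, full-scale units) and turn to TCP xyz with tool y at ydeg (mod 180)"""
    s,M=st(); d=M.T@(np.array(xyz)-s["ee_pos"])/.02
    y=np.degrees(np.arctan2(M[1,1],M[0,1])); e=(ydeg-y+90)%180-90
    print("t",round(s["time_s"],2),"pos",s["ee_pos"].round(4),"yaw",round(y,2),"tilt",round(np.degrees(np.arccos(-M[2,2])),2),"w",round(s["gripper_width"],4),"pz",ctrl.pinch_z,
      "| shift",d.round(3),"turn",round(-e/90,4),"world d mm",((np.array(xyz)-s["ee_pos"])*1e3).round(1))
E
python3 - <<'E'
from h import *
T=cv2.imread("pics/top0.png")[:,:,::-1].copy();S=cv2.imread("pics/side0.png")[:,:,::-1].copy()
# stripe: whiteness-weighted moments, on plane z=.05
for I,n,(x0,y0,x1,y1) in[(T,"top",(462,226,492,250)),(S,"side",(382,176,402,194))]:
    w=I[y0:y1,x0:x1,0].astype(float)/255; b=blobs(I,(x0,y0,x1,y1),(0,0,170),(179,110,255))[0]
    yy,xx=np.mgrid[y0:y1,x0:x1]; near=np.hypot(xx-b[1][0],yy-b[1][1])<9
    hsv=cv2.cvtColor(I[y0:y1,x0:x1],cv2.COLOR_RGB2HSV); w=np.where(near&((hsv[...,0]>90)|(hsv[...,1]<60)),np.clip(w-.25,0,1),0)
    P=np.array([onz(n,(a,c),.05)[:2] for a,c in zip(xx.ravel(),yy.ravel())]);W=w.ravel()
    m=(P*W[:,None]).sum(0)/W.sum(); e,v=np.linalg.eigh(np.cov(P.T,aweights=W)); d=v[:,1]*np.sign(v[1,1])
    print(n,m,"yaw",np.degrees(np.arctan2(-d[0],d[1])),np.sqrt(e*12))
c=lambda I,x,y,w,h,k:cv2.resize(I[y:y+h,x:x+w],None,fx=k,fy=k,interpolation=cv2.INTER_CUBIC)
H=np.zeros((520,800,3),np.uint8);H[:320,:400]=c(T,280,215,80,64,5);H[:320,400:]=c(T,167,230,80,64,5)
H[325:517,:240]=c(T,456,224,40,32,6);H[325:517,245:509]=c(S,280,222,66,48,4);H[325:517,515:707]=c(S,376,174,32,32,6)
cv2.imwrite("pics/m1.png",H[:,:,::-1])
go((.578,-.266,.2),18.4)
E
```

```text
top [ 0.57914805 -0.26660564] yaw 18.707234171428325 [0.01847554 0.02998411]
side [ 0.57976227 -0.26889885] yaw 2.338547618288371 [0.02369764 0.04351601]
t 0.72 pos [ 0.2756 -0.5606  0.3033] yaw -11.74 tilt 0.08 w 0.0853 pz 0.0539 | shift [17.49  11.812  5.179] turn -0.3349 world d mm [ 302.4  294.6 -103.3]
```

View pics/m1.png

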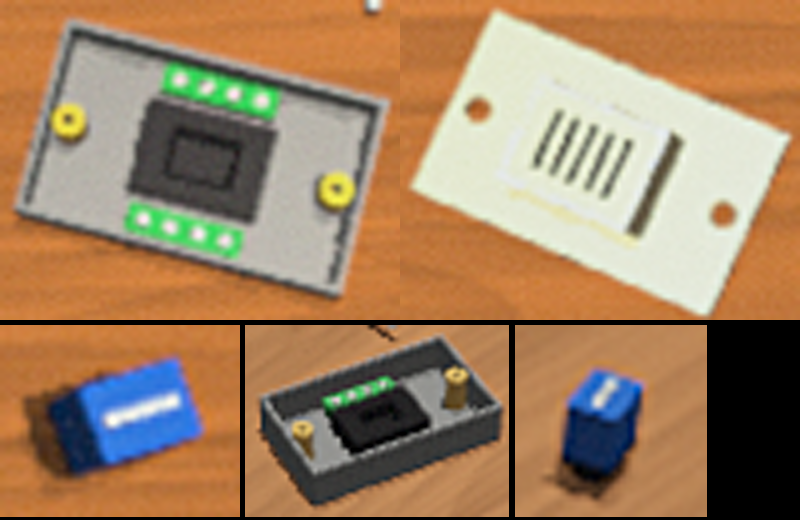

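The crops show the brass threads centred in both posts at about (293,239) and (346,253). Both plate holes are clear, and the relay stripe is tilted about 18° in the top view. I'm moving to above the relay.

Request:
send_rows:
  series:
    - {"dx": 0,"dy": 0,"dz": 0,"turn": -0.112,"jaw": 1}
    - {"dx": 0,"dy": 0,"dz": 0,"turn": -0.112,"jaw": 1}
    - {"dx": 0,"dy": 0,"dz": 0,"turn": -0.112,"jaw": 1}
    - {"dx": 0.48,"dy": 1,"dz": 0.25,"turn": 0,"jaw": 1}
    - {"dx": 0.48,"dy": 1,"dz": 0.25,"turn": 0,"jaw": 1}

```text
time_s: 1.35
ee_pos: [0.3087, -0.5285, 0.2931]
ee_rot: [-1.846, -2.541, -0.002]
force: [-0.5, -0.1, -0.8]
gripper_width: 0.0855
grip_force: 0.0
```

Request:
send_rows:
  series:
    - {"dx": 0.48,"dy": 1,"dz": 0.25,"turn": 0,"jaw": 1}
    - {"dx": 0.48,"dy": 1,"dz": 0.25,"turn": 0,"jaw": 1}
    - {"dx": 0.48,"dy": 1,"dz": 0.25,"turn": 0,"jaw": 1}
    - {"dx": 0.48,"dy": 1,"dz": 0.25,"turn": 0,"jaw": 1}
    - {"dx": 0.48,"dy": 1,"dz": 0.25,"turn": 0,"jaw": 1}

```text
time_s: 1.98
ee_pos: [0.3889, -0.4523, 0.2686]
ee_rot: [1.843, 2.544, -0.0]
force: [0.4, 0.2, 0.9]
gripper_width: 0.0855
grip_force: 0.0
```

Request:
send_rows:
  series:
    - {"dx": 0.48,"dy": 1,"dz": 0.25,"turn": 0,"jaw": 1}
    - {"dx": 0.48,"dy": 1,"dz": 0.25,"turn": 0,"jaw": 1}
    - {"dx": 0.48,"dy": 1,"dz": 0.25,"turn": 0,"jaw": 1}
    - {"dx": 0.48,"dy": 1,"dz": 0.25,"turn": 0,"jaw": 1}
    - {"dx": 0.48,"dy": 1,"dz": 0.25,"turn": 0,"jaw": 1}

```text
time_s: 2.6
ee_pos: [0.4689, -0.3756, 0.2436]
ee_rot: [1.843, 2.544, -0.0]
force: [1.3, -0.2, -0.2]
gripper_width: 0.0857
grip_force: 0.0
```

Request:
send_rows:
  series:
    - {"dx": 0.48,"dy": 1,"dz": 0.25,"turn": 0,"jaw": 1}
    - {"dx": 0.48,"dy": 1,"dz": 0.25,"turn": 0,"jaw": 1}
    - {"dx": 0.48,"dy": 1,"dz": 0.25,"turn": 0,"jaw": 1}
    - {"dx": 0.48,"dy": 1,"dz": 0.25,"turn": 0,"jaw": 1}
    - {"dx": 0.48,"dy": 1,"dz": 0.25,"turn": 0,"jaw": 1}

```text
time_s: 3.22
ee_pos: [0.549, -0.2988, 0.2186]
ee_rot: [1.843, 2.544, 0.0]
force: [0.1, -0.7, -0.1]
gripper_width: 0.0854
grip_force: 0.0
```

Request:
send_rows:
  series:
    - {"dx": 0.48,"dy": 1,"dz": 0.25,"turn": 0,"jaw": 1}
    - {"dx": 0.48,"dy": 1,"dz": 0.25,"turn": 0,"jaw": 1}
    - {"dx": 0,"dy": 0,"dz": 0,"turn": 0,"jaw": 1}

```text
time_s: 3.6
ee_pos: [0.5809, -0.2675, 0.2083]
ee_rot: [-1.839, -2.546, -0.0]
force: [0.3, -0.0, 0.5]
gripper_width: 0.0851
grip_force: 0.0
```

```bash
python3 -c "
from h import *
go((.578,-.266,.102),18.5)"
```

```text
t 3.6 pos [ 0.5809 -0.2675  0.2083] yaw 18.31 tilt 0.04 w 0.0851 pz 0.0539 | shift [ 0.113 -0.115  5.315] turn -0.0021 world d mm [  -2.9    1.5 -106.3]
```

Request:
send_rows:
  series:
    - {"dx": 0.11,"dy": -0.11,"dz": 0.9,"turn": 0,"jaw": 1}
    - {"dx": 0,"dy": 0,"dz": 0.9,"turn": 0,"jaw": 1}
    - {"dx": 0,"dy": 0,"dz": 0.9,"turn": 0,"jaw": 1}
    - {"dx": 0,"dy": 0,"dz": 0.9,"turn": 0,"jaw": 1}
    - {"dx": 0,"dy": 0,"dz": 0.9,"turn": 0,"jaw": 1}

```text
time_s: 4.22
ee_pos: [0.577, -0.2679, 0.1175]
ee_rot: [-1.843, -2.544, 0.0]
force: [0.5, -0.3, -0.4]
gripper_width: 0.0855
grip_force: 0.0
```

Request:
send_rows:
  series:
    - {"dx": 0,"dy": 0,"dz": 0.9,"turn": 0,"jaw": 1}
    - {"dx": 0,"dy": 0,"dz": 0,"turn": 0,"jaw": 0}
    - {"dx": 0,"dy": 0,"dz": 0,"turn": 0,"jaw": -1}
    - {"dx": 0,"dy": 0,"dz": 0,"turn": 0,"jaw": -1}
    - {"dx": 0,"dy": 0,"dz": 0,"turn": 0,"jaw": -1}

```text
time_s: 4.85
ee_pos: [0.5778, -0.2681, 0.102]
ee_rot: [1.841, 2.542, 0.0]
force: [0.1, -0.3, 2.5]
gripper_width: 0.0271
grip_force: 59.0
```

Request:
send_rows:
  series:
    - {"dx": 0,"dy": 0,"dz": 0,"turn": 0,"jaw": -1}
    - {"dx": 0,"dy": 0,"dz": 0,"turn": 0,"jaw": -1}
    - {"dx": 0,"dy": 0,"dz": 0,"turn": 0,"jaw": -1}

```text
time_s: 5.22
ee_pos: [0.5778, -0.2682, 0.102]
ee_rot: [1.842, 2.542, 0.0]
force: [0.5, 0.4, 6.3]
gripper_width: 0.0264
grip_force: 59.3
```

Request:
send_rows:
  series:
    - {"dx": 0,"dy": 0,"dz": -0.3,"turn": 0,"jaw": -1}
    - {"dx": 0,"dy": 0,"dz": -0.9,"turn": 0,"jaw": -1}
    - {"dx": 0,"dy": 0,"dz": -0.9,"turn": 0,"jaw": -1}
    - {"dx": 0,"dy": 0,"dz": -0.9,"turn": 0,"jaw": -1}
    - {"dx": 0,"dy": 0,"dz": -0.9,"turn": 0,"jaw": -1}

```text
time_s: 5.85
ee_pos: [0.5772, -0.2678, 0.1806]
ee_rot: [1.842, 2.543, 0.0]
force: [0.1, -0.5, -0.3]
gripper_width: 0.027
grip_force: 58.7
```

Request:
send_rows:
  series:
    - {"dx": 0,"dy": 0,"dz": 0,"turn": 0,"jaw": -1}
    - {"dx": 0,"dy": 0,"dz": 0,"turn": 0,"jaw": -1}

```text
time_s: 6.1
ee_pos: [0.5768, -0.2675, 0.1788]
ee_rot: [-1.843, -2.544, 0.0]
force: [-0.8, 0.2, -0.3]
gripper_width: 0.0265
grip_force: 58.7
```

```bash
python3 -c "
from h import *
go((.5724,.0597,.18),-16.3)
S=ctrl.camera('side');T=ctrl.camera('top');cv2.imwrite('pics/s1.png',S[:,:,::-1]);cv2.imwrite('pics/t1.png',T[:,:,::-1])
s,M=st();p=s['ee_pos']-[0,0,.07]
H=[]
for n,I in(('side',S),('top',T)):
    u,v=np.int32(proj(n,p));print(n,u,v);H.append(cv2.resize(I[v-45:v+45,u-45:u+45],(400,400),interpolation=cv2.INTER_CUBIC))
cv2.imwrite('pics/m2.png',np.hstack(H)[:,:,::-1])"
```

```text
t 6.1 pos [ 0.5768 -0.2675  0.1788] yaw 18.16 tilt 0.04 w 0.0265 pz 0.0539 | shift [15.617  4.889 -0.055] turn 0.3829 world d mm [ -4.4 327.2   1.2]
side 392 168
top 490 233
```

View pics/m2.png

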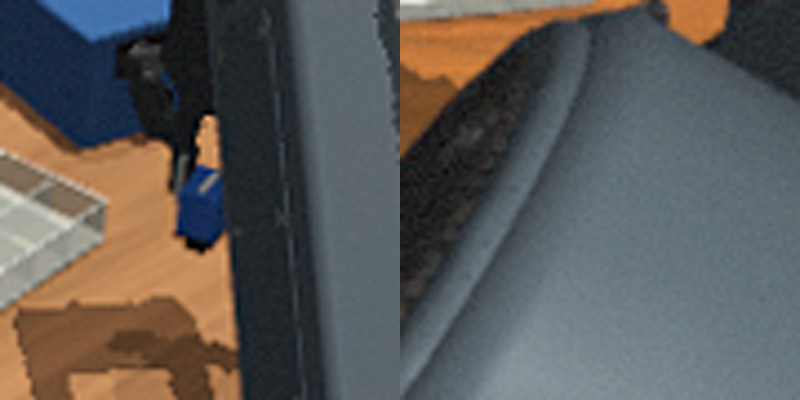

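The relay hangs upright in the fingers, with its stripe near (394,164) in the side view. I'm carrying it over the box.

Request:
send_rows:
  series:
    - {"dx": 0,"dy": 0,"dz": 0,"turn": 0.096,"jaw": -1}
    - {"dx": 0,"dy": 0,"dz": 0,"turn": 0.096,"jaw": -1}
    - {"dx": 0,"dy": 0,"dz": 0,"turn": 0.096,"jaw": -1}
    - {"dx": 0,"dy": 0,"dz": 0,"turn": 0.095,"jaw": -1}
    - {"dx": 0.5,"dy": -0.15,"dz": 0,"turn": 0,"jaw": -1}

```text
time_s: 6.82
ee_pos: [0.5768, -0.2574, 0.1781]
ee_rot: [-2.513, -1.884, 0.001]
force: [0.3, 1.3, -0.9]
gripper_width: 0.0268
grip_force: 58.7
```

Request:
send_rows:
  series:
    - {"dx": 1,"dy": -0.31,"dz": 0,"turn": 0,"jaw": -1}
    - {"dx": 1,"dy": -0.31,"dz": 0,"turn": 0,"jaw": -1}
    - {"dx": 1,"dy": -0.31,"dz": 0,"turn": 0,"jaw": -1}
    - {"dx": 1,"dy": -0.31,"dz": 0,"turn": 0,"jaw": -1}
    - {"dx": 1,"dy": -0.31,"dz": 0,"turn": 0,"jaw": -1}

```text
time_s: 7.45
ee_pos: [0.5754, -0.1509, 0.179]
ee_rot: [2.513, 1.885, 0.0]
force: [-0.2, -0.3, -0.3]
gripper_width: 0.027
grip_force: 58.7
```

Request:
send_rows:
  series:
    - {"dx": 1,"dy": -0.31,"dz": 0,"turn": 0,"jaw": -1}
    - {"dx": 1,"dy": -0.31,"dz": 0,"turn": 0,"jaw": -1}
    - {"dx": 1,"dy": -0.31,"dz": 0,"turn": 0,"jaw": -1}
    - {"dx": 1,"dy": -0.31,"dz": 0,"turn": 0,"jaw": -1}
    - {"dx": 1,"dy": -0.31,"dz": 0,"turn": 0,"jaw": -1}

```text
time_s: 8.07
ee_pos: [0.5737, -0.0465, 0.1789]
ee_rot: [2.514, 1.884, 0.0]
force: [0.4, 0.1, -1.0]
gripper_width: 0.0269
grip_force: 58.7
```

Request:
send_rows:
  series:
    - {"dx": 1,"dy": -0.31,"dz": 0,"turn": 0,"jaw": -1}
    - {"dx": 1,"dy": -0.31,"dz": 0,"turn": 0,"jaw": -1}
    - {"dx": 1,"dy": -0.31,"dz": 0,"turn": 0,"jaw": -1}
    - {"dx": 1,"dy": -0.31,"dz": 0,"turn": 0,"jaw": -1}
    - {"dx": 1,"dy": -0.31,"dz": 0,"turn": 0,"jaw": -1}

```text
time_s: 8.7
ee_pos: [0.572, 0.0581, 0.1789]
ee_rot: [2.514, 1.884, 0.0]
force: [1.2, -0.3, -0.5]
gripper_width: 0.0264
grip_force: 58.7
```

Request:
send_rows:
  series:
    - {"dx": 0,"dy": 0,"dz": 0,"turn": 0,"jaw": -1}
    - {"dx": 0,"dy": 0,"dz": 0,"turn": 0,"jaw": -1}

```text
time_s: 8.95
ee_pos: [0.5722, 0.0567, 0.1789]
ee_rot: [2.513, 1.884, -0.0]
force: [0.0, -0.0, -0.2]
gripper_width: 0.0267
grip_force: 58.7
```

```bash
python3 -c "
from h import *
go((.5724,.0597,.18),-16.3)
S=ctrl.camera('side');T=ctrl.camera('top');cv2.imwrite('pics/s2.png',S[:,:,::-1]);cv2.imwrite('pics/t2.png',T[:,:,::-1])
s,M=st();p=s['ee_pos']-[0,0,.08]
H=[]
for n,I in(('side',S),('top',T)):
    u,v=np.int32(proj(n,p));print(n,u,v);H.append(cv2.resize(I[v-40:v+40,u-40:u+40],(400,400),interpolation=cv2.INTER_CUBIC))
    for b in blobs(I,(u-40,v-40,u+40,v+40),(95,120,20),(130,255,255),8):print(b)
cv2.imwrite('pics/m3.png',np.hstack(H)[:,:,::-1])"
```

```text
t 8.95 pos [0.5722 0.0567 0.1789] yaw -16.28 tilt 0.02 w 0.0267 pz 0.0539 | shift [ 0.146 -0.03  -0.054] turn 0.0002 world d mm [0.2 3.  1.1]
side 314 220
(135, array([310.62, 219.34]), ((311.0412902832031, 218.8624267578125), (18.489892959594727, 12.800695419311523), 61.69924545288086))
top 321 240
```

View pics/m3.png

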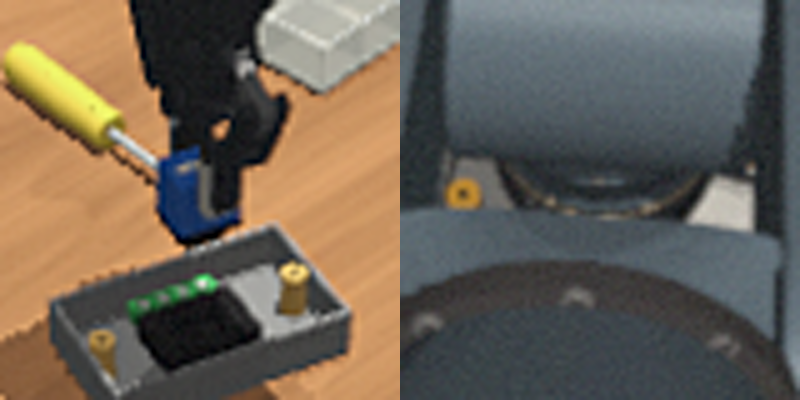

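The side view shows the relay square in the jaws above the box. Post tops are near (332.7,234.3) and (294.4,247.8), and the top view is blocked by the arm. I'll compare the relay and socket within the side camera alone.

```bash
python3 -c "
from h import *
I=cv2.imread('pics/s2.png')[:,:,::-1].copy();s,M=st()
print([proj('side',p).round(1) for p in((.5562,.0041,.03),(.5886,.1153,.03))], [onz('side',p,.03).round(4) for p in((332.7,234.3),(294.4,247.8))])
x=M[:,0];y=M[:,1];o=s['ee_pos']-[0,0,.102]
for a in(-1,1):
  for b in(-1,1):
    for z in(.012,.05): print('tx',a,'ty',b,'z',z,proj('side',o+a*.018*x+b*.014*y+[0,0,z]).round(1))
print('d per 10mm tx',(proj('side',o+.01*x+[0,0,.03])-proj('side',o+[0,0,.03])).round(2),'ty',(proj('side',o+.01*y+[0,0,.03])-proj('side',o+[0,0,.03])).round(2))
h=cv2.cvtColor(I[200:240,295:330],cv2.COLOR_RGB2HSV);m=cv2.inRange(h,(95,90,20),(130,255,255))
for r in range(0,40): 
  c=np.flatnonzero(m[r]); 
  if len(c):print(200+r,295+c.min(),295+c.max(),end='; ')
G=cv2.resize(I[200:240,292:332],(800,800),interpolation=cv2.INTER_NEAREST)[:600]
cv2.imwrite('pics/m4.png',cv2.resize(I[202:232,292:332],(800,600),interpolation=cv2.INTER_NEAREST)[:,:,::-1])
"
```

```text
[array([331.9, 234.4]), array([293.4, 247.8])] [array([0.555 , 0.0024, 0.03  ]), array([0.5869, 0.1134, 0.03  ])]
tx -1 ty -1 z 0.012 [322.7 224.6]
tx -1 ty -1 z 0.05 [322.9 213.2]
tx -1 ty 1 z 0.012 [317.7 218.5]
tx -1 ty 1 z 0.05 [317.8 207.1]
tx 1 ty -1 z 0.012 [310.3 228.8]
tx 1 ty -1 z 0.05 [310.3 217.3]
tx 1 ty 1 z 0.012 [305.4 222.5]
tx 1 ty 1 z 0.05 [305.3 211.1]
d per 10mm tx [-3.46  1.14] ty [-1.79 -2.19]
200 307 307; 201 307 307; 203 318 319; 204 316 320; 205 315 329; 206 315 320; 207 328 328; 208 318 327; 209 311 327; 210 308 326; 211 308 326; 212 306 325; 213 306 321; 214 306 313; 215 306 313; 216 306 313; 217 305 313; 218 306 320; 219 306 320; 220 306 313; 221 306 313; 222 306 320; 223 306 321; 224 307 321; 225 308 318; 226 309 315; 227 309 312;
```

View pics/m4.png

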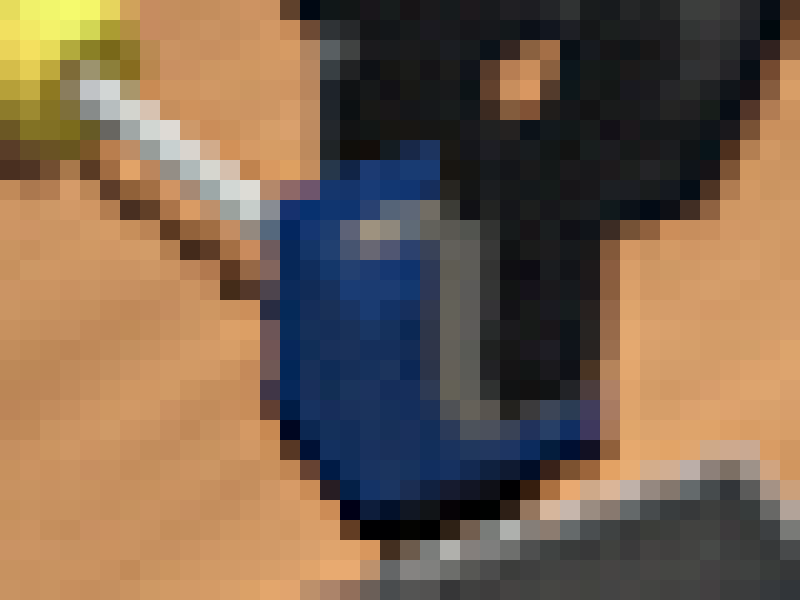

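The observed body corners are within about 1 px of those predicted from the TCP, so the relay sits within about 1 mm of its assumed place in the hand. Both cameras put the socket near (0.571,0.058). I'm correcting and descending to just above the mouth.

Request:
send_rows:
  series:
    - {"dx": 0.05,"dy": -0.05,"dz": 0.7,"turn": 0,"jaw": -1}
    - {"dx": 0,"dy": 0,"dz": 0.8,"turn": 0,"jaw": -1}
    - {"dx": 0,"dy": 0,"dz": 0.8,"turn": 0,"jaw": -1}
    - {"dx": 0,"dy": 0,"dz": 0.4,"turn": 0,"jaw": -1}
    - {"dx": 0,"dy": 0,"dz": 0,"turn": 0,"jaw": -1}

```text
time_s: 9.68
ee_pos: [0.5709, 0.058, 0.1238]
ee_rot: [-2.513, -1.883, 0.002]
force: [-0.1, -0.7, -0.6]
gripper_width: 0.0271
grip_force: 58.7
```

Request:
send_rows:
  series:
    - {"dx": 0,"dy": 0,"dz": 0.1,"turn": 0,"jaw": -1}
    - {"dx": 0,"dy": 0,"dz": 0.1,"turn": 0,"jaw": -1}
    - {"dx": 0,"dy": 0,"dz": 0,"turn": 0,"jaw": -1}

```text
time_s: 10.05
ee_pos: [0.5715, 0.058, 0.1211]
ee_rot: [2.514, 1.884, 0.001]
force: [-0.6, -0.7, 0.5]
gripper_width: 0.0269
grip_force: 58.7
```

Request:
send_rows:
  series:
    - {"dx": 0,"dy": 0,"dz": 0.1,"turn": 0,"jaw": -1}
    - {"dx": 0,"dy": 0,"dz": 0,"turn": 0,"jaw": -1}

```text
time_s: 10.3
ee_pos: [0.5713, 0.058, 0.1189]
ee_rot: [-2.514, -1.884, 0.0]
force: [0.0, -0.8, -0.5]
gripper_width: 0.0267
grip_force: 58.7
```

Request:
send_rows:
  series:
    - {"dx": 0,"dy": 0,"dz": 0.1,"turn": 0,"jaw": -1}
    - {"dx": 0,"dy": 0,"dz": 0,"turn": 0,"jaw": -1}

```text
time_s: 10.55
ee_pos: [0.5714, 0.0579, 0.1168]
ee_rot: [2.514, 1.884, -0.0]
force: [0.1, -0.3, -0.8]
gripper_width: 0.0268
grip_force: 58.7
```

Request:
send_rows:
  series:
    - {"dx": 0,"dy": 0,"dz": 0.1,"turn": 0,"jaw": -1}
    - {"dx": 0,"dy": 0,"dz": 0,"turn": 0,"jaw": -1}

```text
time_s: 10.8
ee_pos: [0.5713, 0.0579, 0.1147]
ee_rot: [-2.514, -1.884, 0.0]
force: [0.8, -1.1, -1.9]
gripper_width: 0.0268
grip_force: 58.7
```

The plug is 6 mm inside the mouth with almost no force. I'm continuing down.

Request:
send_rows:
  series:
    - {"dx": 0,"dy": 0,"dz": 0.1,"turn": 0,"jaw": -1}
    - {"dx": 0,"dy": 0,"dz": 0.1,"turn": 0,"jaw": -1}
    - {"dx": 0,"dy": 0,"dz": 0,"turn": 0,"jaw": -1}

```text
time_s: 11.18
ee_pos: [0.5713, 0.0579, 0.1107]
ee_rot: [-2.514, -1.884, 0.0]
force: [0.3, -2.1, -1.2]
gripper_width: 0.0267
grip_force: 58.7
```

Request:
send_rows:
  series:
    - {"dx": 0,"dy": 0,"dz": 0.05,"turn": 0,"jaw": -1}
    - {"dx": 0,"dy": 0,"dz": 0.05,"turn": 0,"jaw": -1}
    - {"dx": 0,"dy": 0,"dz": 0,"turn": 0,"jaw": -1}

```text
time_s: 11.55
ee_pos: [0.5713, 0.0579, 0.1091]
ee_rot: [2.514, 1.884, -0.0]
force: [-0.9, -2.6, 2.3]
gripper_width: 0.0269
grip_force: 59.0
```

Request:
send_rows:
  series:
    - {"dx": 0,"dy": 0,"dz": 0.05,"turn": 0,"jaw": -1}
    - {"dx": 0,"dy": 0,"dz": 0.05,"turn": 0,"jaw": -1}
    - {"dx": 0,"dy": 0,"dz": 0,"turn": 0,"jaw": -1}

```text
time_s: 11.92
ee_pos: [0.5714, 0.0578, 0.109]
ee_rot: [2.513, 1.884, 0.0]
force: [-4.1, -2.9, 14.5]
gripper_width: 0.0268
grip_force: 60.6
```

It reached a hard stop at 14.5 N at the predicted depth. I'll relieve the push, release and retreat.

Request:
send_rows:
  series:
    - {"dx": 0,"dy": 0,"dz": -0.08,"turn": 0,"jaw": -1}
    - {"dx": 0,"dy": 0,"dz": 0,"turn": 0,"jaw": 0.1}
    - {"dx": 0,"dy": 0,"dz": 0,"turn": 0,"jaw": 0.1}
    - {"dx": 0,"dy": 0,"dz": 0,"turn": 0,"jaw": 0.1}
    - {"dx": 0,"dy": 0,"dz": 0,"turn": 0,"jaw": 0.1}

```text
time_s: 12.55
ee_pos: [0.5714, 0.0581, 0.1083]
ee_rot: [-2.514, -1.884, 0.0]
force: [-1.0, 0.6, 0.6]
gripper_width: 0.0468
grip_force: 0.0
```

Request:
send_rows:
  series:
    - {"dx": 0,"dy": 0,"dz": -0.5,"turn": 0,"jaw": 0.1}
    - {"dx": 0,"dy": 0,"dz": -0.9,"turn": 0,"jaw": 0.1}
    - {"dx": 0,"dy": 0,"dz": -1,"turn": 0,"jaw": 1}
    - {"dx": 0,"dy": 0,"dz": -1,"turn": 0,"jaw": 1}
    - {"dx": 0,"dy": 0,"dz": -1,"turn": 0,"jaw": 1}

```text
time_s: 13.18
ee_pos: [0.5716, 0.058, 0.1987]
ee_rot: [2.513, 1.883, 0.002]
force: [-0.0, 0.6, 0.5]
gripper_width: 0.0854
grip_force: 0.0
```

Request:
send_rows:
  series:
    - {"dx": 1,"dy": 0,"dz": 0,"turn": 0.045,"jaw": 1}
    - {"dx": 1,"dy": 0,"dz": 0,"turn": 0.045,"jaw": 1}
    - {"dx": 1,"dy": 0,"dz": 0,"turn": 0,"jaw": 1}
    - {"dx": 1,"dy": 0,"dz": 0,"turn": 0,"jaw": 1}
    - {"dx": 1,"dy": 0,"dz": 0,"turn": 0,"jaw": 1}

```text
time_s: 13.8
ee_pos: [0.6093, 0.1517, 0.1967]
ee_rot: [2.64, 1.702, 0.0]
force: [0.4, 0.1, -0.6]
gripper_width: 0.0854
grip_force: 0.0
```

Request:
send_rows:
  series:
    - {"dx": 1,"dy": 0,"dz": 0,"turn": 0,"jaw": 1}
    - {"dx": 1,"dy": 0,"dz": 0,"turn": 0,"jaw": 1}
    - {"dx": 1,"dy": 0,"dz": 0,"turn": 0,"jaw": 1}
    - {"dx": 1,"dy": 0,"dz": 0,"turn": 0,"jaw": 1}
    - {"dx": 0,"dy": 0,"dz": 0,"turn": 0,"jaw": 1}

```text
time_s: 14.42
ee_pos: [0.6423, 0.225, 0.1964]
ee_rot: [2.639, 1.704, 0.001]
force: [0.5, -0.3, 0.2]
gripper_width: 0.0852
grip_force: 0.0
```

```bash
python3 -c "
from h import *
go((.547,.302,.2),-24.4)
S=ctrl.camera('side');T=ctrl.camera('top');cv2.imwrite('pics/s3.png',S[:,:,::-1]);cv2.imwrite('pics/t3.png',T[:,:,::-1])
H=[cv2.resize(S[215:275,270:350],(400,300),interpolation=cv2.INTER_CUBIC),cv2.resize(T[215:275,280:360],(400,300),interpolation=cv2.INTER_CUBIC)]
cv2.imwrite('pics/m5.png',np.hstack(H)[:,:,::-1])"
```

```text
t 14.43 pos [0.6423 0.225  0.1964] yaw -24.29 tilt 0.05 w 0.0852 pz 0.0539 | shift [ 1.547 -5.925 -0.183] turn 0.0012 world d mm [-95.3  77.    3.6]
```

View pics/m5.png

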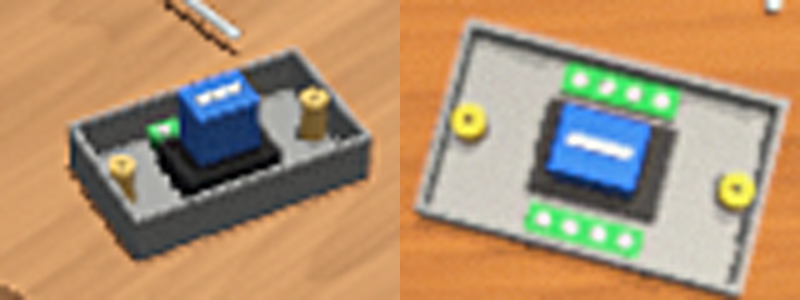

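The relay is seated square: its stripe is centred on the socket in the top view, and in the side view the body rests on the block. I'm moving to the cover now.

Request:
send_rows:
  series:
    - {"dx": 0.26,"dy": -1,"dz": 0,"turn": 0,"jaw": 1}
    - {"dx": 0.26,"dy": -1,"dz": 0,"turn": 0,"jaw": 1}
    - {"dx": 0.26,"dy": -1,"dz": 0,"turn": 0,"jaw": 1}
    - {"dx": 0.26,"dy": -1,"dz": 0,"turn": 0,"jaw": 1}
    - {"dx": 0.26,"dy": -1,"dz": 0,"turn": 0,"jaw": 1}

```text
time_s: 15.15
ee_pos: [0.5601, 0.2896, 0.1967]
ee_rot: [-2.64, -1.702, -0.0]
force: [0.5, -0.1, 1.3]
gripper_width: 0.0855
grip_force: 0.0
```

Request:
send_rows:
  series:
    - {"dx": 0.26,"dy": -0.92,"dz": 0,"turn": 0,"jaw": 1}
    - {"dx": 0,"dy": 0,"dz": 1,"turn": 0,"jaw": 1}
    - {"dx": 0,"dy": 0,"dz": 1,"turn": 0,"jaw": 1}
    - {"dx": 0,"dy": 0,"dz": 0,"turn": 0,"jaw": 1}

```text
time_s: 15.65
ee_pos: [0.5454, 0.3009, 0.1551]
ee_rot: [-2.64, -1.702, 0.006]
force: [0.0, -0.7, -0.7]
gripper_width: 0.0856
grip_force: 0.0
```

```bash
python3 -c "
from h import *
go((.547,.3025,.094),-24.4)
T=cv2.imread('pics/t3.png')[:,:,::-1].copy();S=cv2.imread('pics/s3.png')[:,:,::-1].copy()
for I,n,roi in[(T,'top',(165,228,250,298)),(S,'side',(213,278,285,325))]:
    for b in blobs(I,roi,(5,90,40),(20,255,255),3):
        if b[0]<80: print('hole',n,b[:2],onz(n,b[1],.003))
for I,n,roi in[(T,'top',(308,230,335,260)),(S,'side',(300,225,326,240))]:
    b=blobs(I,roi,(0,0,170),(179,110,255)); print('stripe',n,b[0][:2],onz(n,b[0][1],.057))
"
```

```text
t 15.65 pos [0.5454 0.3009 0.1551] yaw -24.39 tilt 0.21 w 0.0856 pz 0.0539 | shift [0.112 0.047 3.053] turn 0.0001 world d mm [  1.6   1.6 -61.1]
hole top (21, array([231.14, 272.81])) [0.52306324 0.2502647  0.003     ]
hole side (9, array([271.44, 294.67])) [0.52252112 0.24894519 0.003     ]
hole side (6, array([225. , 306.5])) [0.57065091 0.35515806 0.003     ]
stripe top (39, array([319.33, 243.64])) [0.57305599 0.06062936 0.057     ]
stripe side (21, array([313.14, 233.29])) [0.57243697 0.05909994 0.057     ]
```

Request:
send_rows:
  series:
    - {"dx": 0.11,"dy": 0.04,"dz": 1,"turn": 0,"jaw": 1}
    - {"dx": 0,"dy": 0,"dz": 1,"turn": 0,"jaw": 1}
    - {"dx": 0,"dy": 0,"dz": 0.7,"turn": 0,"jaw": 1}
    - {"dx": 0,"dy": 0,"dz": 0.3,"turn": 0,"jaw": 1}
    - {"dx": 0,"dy": 0,"dz": 0,"turn": 0,"jaw": 0.3}

```text
time_s: 16.27
ee_pos: [0.5483, 0.3023, 0.0959]
ee_rot: [-2.641, -1.701, 0.002]
force: [-0.2, 0.5, 0.1]
gripper_width: 0.0698
grip_force: 0.0
```

Request:
send_rows:
  series:
    - {"dx": 0,"dy": 0,"dz": 0,"turn": 0,"jaw": -1}
    - {"dx": 0,"dy": 0,"dz": 0,"turn": 0,"jaw": -1}
    - {"dx": 0,"dy": 0,"dz": 0,"turn": 0,"jaw": -1}
    - {"dx": 0,"dy": 0,"dz": 0,"turn": 0,"jaw": -1}
    - {"dx": 0,"dy": 0,"dz": 0,"turn": 0,"jaw": -1}

```text
time_s: 16.9
ee_pos: [0.5492, 0.3027, 0.0976]
ee_rot: [2.64, 1.701, 0.003]
force: [0.3, 0.1, 4.9]
gripper_width: 0.0437
grip_force: 61.9
```

The hood is gripped at 44 mm and 62 N. Lifting, then carrying it over.

Request:
send_rows:
  series:
    - {"dx": 0,"dy": 0,"dz": -0.3,"turn": 0,"jaw": -1}
    - {"dx": 0,"dy": 0,"dz": -0.7,"turn": 0,"jaw": -1}
    - {"dx": 0,"dy": 0,"dz": -1,"turn": 0,"jaw": -1}
    - {"dx": 0,"dy": 0,"dz": -1,"turn": 0,"jaw": -1}
    - {"dx": 0,"dy": 0,"dz": -1,"turn": 0,"jaw": -1}

```text
time_s: 17.52
ee_pos: [0.5486, 0.3025, 0.1785]
ee_rot: [2.641, 1.702, 0.002]
force: [-0.5, 0.4, -2.8]
gripper_width: 0.0435
grip_force: 61.3
```

Request:
send_rows:
  series:
    - {"dx": 0,"dy": 0,"dz": -0.8,"turn": -0.09,"jaw": -1}
    - {"dx": -0.5,"dy": 0.2,"dz": 0,"turn": 0,"jaw": -1}
    - {"dx": -0.9,"dy": 0.36,"dz": 0,"turn": 0,"jaw": -1}
    - {"dx": -0.9,"dy": 0.36,"dz": 0,"turn": 0,"jaw": -1}
    - {"dx": 0,"dy": 0,"dz": 0,"turn": 0,"jaw": -1}

```text
time_s: 18.15
ee_pos: [0.5533, 0.2508, 0.1918]
ee_rot: [-2.517, -1.879, 0.003]
force: [-0.6, -0.8, -1.7]
gripper_width: 0.0436
grip_force: 61.3
```

```bash
python3 -c "
from h import *
go((.572,.059,.19),-16.3)
S=ctrl.camera('side');T=ctrl.camera('top')
H=[cv2.resize(I,(480,360)) for I in(S,T)]
cv2.imwrite('pics/m6.png',np.hstack([S[160:320,150:390],T[160:320,160:400]]).repeat(1,0)[:,:,::-1])
m=cv2.imread('pics/m6.png');cv2.imwrite('pics/m6.png',cv2.resize(m,(800,267),interpolation=cv2.INTER_CUBIC))
"
```

```text
t 18.15 pos [0.5533 0.2508 0.1918] yaw -16.52 tilt 0.12 w 0.0436 pz 0.0539 | shift [-8.927  3.625  0.095] turn -0.0025 world d mm [  18.7 -191.8   -1.8]
```

View pics/m6.png

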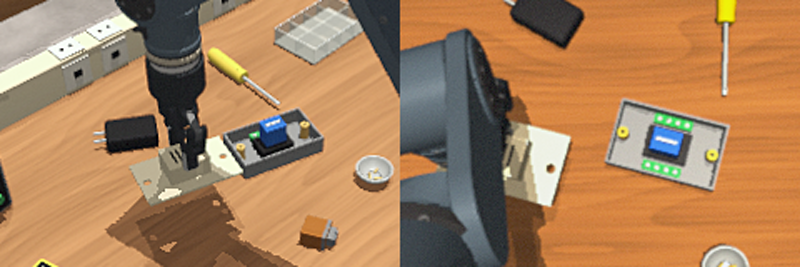

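The plate hangs level, with its holes near (239,270) and (283,254) in the side view, and the relay is still seated. I'll measure the plate's pose in the hand.

```bash
cat >> h.py <<'E'
def holes(I,n,guess,r=8):
    out=[]
    for g in guess:
        u,v=np.int32(np.round(g)); P=I[v-r:v+r+1,u-r:u+r+1].astype(float)
        sat=(P.max(2)-P.min(2))/np.maximum(P.max(2),1); lo,hi=np.percentile(sat,20),sat.max()
        w=np.clip((sat-lo)/(hi-lo)-.4,0,1); k,l=cv2.connectedComponents((w>0).astype(np.uint8))
        best=min(range(1,k),key=lambda i:np.hypot(*(np.argwhere(l==i).mean(0)-r))-.02*(l==i).sum()); w=w*(l==best)
        yy,xx=np.mgrid[-r:r+1,-r:r+1]; out.append((np.array([u+(w*xx).sum()/w.sum(),v+(w*yy).sum()/w.sum()]),int((w>0).sum())))
    return out
E
python3 -c "
from h import *
s,M=st();S=ctrl.camera('side')
h=holes(S,'side',[(239,270),(283,254)],6);print(h)
for z in (.094,.097): 
  P=[onz('side',a[0],z) for a in h]; d=P[0]-P[1]; c=(P[0]+P[1])/2
  print(z,c.round(4),'len',np.linalg.norm(d),'yaw',np.degrees(np.arctan2(-d[0],d[1])),'off in tool',(M.T@(c-s['ee_pos'])*1e3).round(1))
"
```

```text
[(array([237.46947762, 269.51811956]), 9), (array([282.78618296, 253.65338509]), 8)]
0.094 [0.5553 0.2486 0.094 ] len 0.11676048762428956 yaw -16.28419674577285 off in tool [-3.2  3.  98.1]
0.097 [0.5528 0.2504 0.097 ] len 0.11633924610524875 yaw -16.284196745772803 off in tool [-2.1  0.1 95.1]
```

Request:
send_rows:
  series:
    - {"dx": -1,"dy": 0.4,"dz": 0,"turn": 0,"jaw": -1}
    - {"dx": -1,"dy": 0.4,"dz": 0,"turn": 0,"jaw": -1}
    - {"dx": -1,"dy": 0.4,"dz": 0,"turn": 0,"jaw": -1}
    - {"dx": -1,"dy": 0.4,"dz": 0,"turn": 0,"jaw": -1}
    - {"dx": -1,"dy": 0.4,"dz": 0,"turn": 0,"jaw": -1}

```text
time_s: 18.92
ee_pos: [0.5637, 0.144, 0.1926]
ee_rot: [2.515, 1.883, 0.0]
force: [-0.2, -0.2, -1.5]
gripper_width: 0.0439
grip_force: 61.3
```

Request:
send_rows:
  series:
    - {"dx": -1,"dy": 0.4,"dz": 0,"turn": 0,"jaw": -1}
    - {"dx": -1,"dy": 0.4,"dz": 0,"turn": 0,"jaw": -1}
    - {"dx": -1,"dy": 0.4,"dz": 0,"turn": 0,"jaw": -1}
    - {"dx": -0.9,"dy": 0.39,"dz": 0,"turn": 0,"jaw": -1}
    - {"dx": 0,"dy": 0,"dz": 0,"turn": 0,"jaw": -1}

```text
time_s: 19.55
ee_pos: [0.5726, 0.0603, 0.1926]
ee_rot: [2.516, 1.88, 0.001]
force: [-0.0, 0.5, -1.9]
gripper_width: 0.0439
grip_force: 61.3
```

```bash
python3 -c "
from h import *
go((.5716,.0598,.145),-16.5)
S=ctrl.camera('side')
s,M=st();c=s['ee_pos']-[0,0,.0952]-.002*M[:,0]
h=holes(S,'side',[proj('side',c+M[:,0]*k) for k in(.058,-.058)],6);print(h)
for z in(.094,.097):
  P=[onz('side',a[0],z) for a in h]; d=P[0]-P[1]; c=(P[0]+P[1])/2
  print(z,c.round(4),'len',np.linalg.norm(d),'yaw',np.degrees(np.arctan2(-d[0],d[1])),'off',(M.T@(c-s['ee_pos'])*1e3).round(1))
"
```

```text
t 19.55 pos [0.5726 0.0603 0.1926] yaw -16.47 tilt 0.03 w 0.0439 pz 0.0539 | shift [-0.037 -0.042  2.38 ] turn 0.0003 world d mm [ -1.   -0.5 -47.6]
[(array([292.90373946, 228.19550354]), 7), (array([332.9891848 , 214.94496361]), 4)]
0.094 [0.5753 0.0559 0.094 ] len 0.11677742971475787 yaw -16.461824180014183 off [-4.3  4.5 98.5]
0.097 [0.5727 0.0584 0.097 ] len 0.11635612707305407 yaw -16.46182418001422 off [-2.7  1.3 95.5]
```

Request:
send_rows:
  series:
    - {"dx": 0,"dy": -0.05,"dz": 0.6,"turn": 0,"jaw": -1}
    - {"dx": 0,"dy": 0,"dz": 0.7,"turn": 0,"jaw": -1}
    - {"dx": 0,"dy": 0,"dz": 0.6,"turn": 0,"jaw": -1}
    - {"dx": 0,"dy": 0,"dz": 0.4,"turn": 0,"jaw": -1}
    - {"dx": 0,"dy": 0,"dz": 0.2,"turn": 0,"jaw": -1}

```text
time_s: 20.23
ee_pos: [0.571, 0.0626, 0.1416]
ee_rot: [-2.513, -1.884, 0.001]
force: [1.0, 0.3, -1.2]
gripper_width: 0.0442
grip_force: 61.3
```

Request:
send_rows:
  series:
    - {"dx": 0,"dy": 0,"dz": 0.15,"turn": 0,"jaw": -1}
    - {"dx": 0,"dy": 0,"dz": 0,"turn": 0,"jaw": -1}
    - {"dx": 0,"dy": 0,"dz": 0,"turn": 0,"jaw": -1}

```text
time_s: 20.6
ee_pos: [0.5714, 0.0624, 0.1399]
ee_rot: [2.514, 1.884, 0.001]
force: [0.5, -0.5, -1.7]
gripper_width: 0.0438
grip_force: 61.3
```

```bash
python3 -c "
from h import *
go((.5716,.0598,.1376),-16.5)
S=ctrl.camera('side');T=ctrl.camera('top');cv2.imwrite('pics/s7.png',S[:,:,::-1]);cv2.imwrite('pics/t7.png',T[:,:,::-1])
H=[cv2.resize(S[205:265,273:353],(400,300),interpolation=cv2.INTER_CUBIC),cv2.resize(T[205:285,280:360],(300,300),interpolation=cv2.INTER_CUBIC)]
cv2.imwrite('pics/m7.png',np.hstack(H)[:,:,::-1])"
```

```text
t 20.6 pos [0.5714 0.0624 0.1399] yaw -16.31 tilt 0.04 w 0.0438 pz 0.0539 | shift [-0.12   0.044  0.113] turn 0.0021 world d mm [ 0.2 -2.6 -2.3]
```

View pics/m7.png

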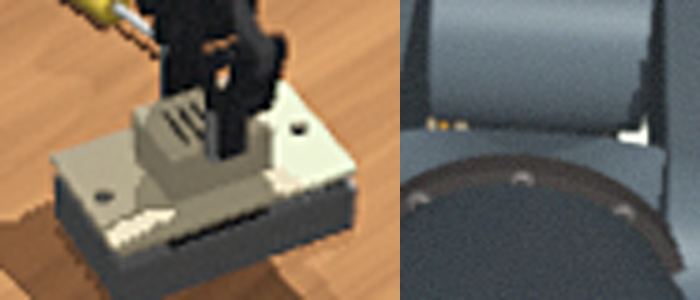

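The plate is over the box with its holes at about (293.6,244.2) and (332.6,230.6) in the side view. The TCP is about 2.5 mm too far in +y. I'm nudging it and re-measuring.

Request:
send_rows:
  series:
    - {"dx": -0.06,"dy": 0,"dz": 0.04,"turn": 0,"jaw": -1}
    - {"dx": -0.06,"dy": 0.03,"dz": 0.03,"turn": 0,"jaw": -1}
    - {"dx": 0,"dy": 0,"dz": 0,"turn": 0,"jaw": -1}
    - {"dx": 0,"dy": 0,"dz": 0,"turn": 0,"jaw": -1}

```text
time_s: 21.2
ee_pos: [0.5711, 0.0599, 0.1381]
ee_rot: [-2.514, -1.884, -0.0]
force: [-0.3, -0.1, -1.5]
gripper_width: 0.0444
grip_force: 61.3
```

```bash
python3 -c "
from h import *
go((.5716,.0598,.1385),-16.3)
S=ctrl.camera('side');T=ctrl.camera('top');cv2.imwrite('pics/s8.png',S[:,:,::-1]);cv2.imwrite('pics/t8.png',T[:,:,::-1])
s,M=st();c=s['ee_pos']-[0,0,.095]-.0022*M[:,0]
def dark(I,g,r=5):
  u,v=np.int32(np.round(g));P=cv2.cvtColor(I,cv2.COLOR_RGB2GRAY)[v-r:v+r+1,u-r:u+r+1].astype(float)
  b=np.median(P);w=np.clip((b-P)/b-.12,0,1);k,l=cv2.connectedComponents((w>0).astype(np.uint8));i=max(range(1,k),key=lambda i:w[l==i].sum());w=w*(l==i)
  yy,xx=np.mgrid[-r:r+1,-r:r+1];return np.array([u+(w*xx).sum()/w.sum(),v+(w*yy).sum()/w.sum()]),(w>0).sum()
h=[dark(S,proj('side',c+M[:,0]*k)) for k in(.058,-.058)];print(h)
for z in(.0405,.0435,.045):
  P=[onz('side',a[0],z) for a in h]; d=P[0]-P[1]; c=(P[0]+P[1])/2
  print(z,c.round(4),'len',np.linalg.norm(d),'yaw',np.degrees(np.arctan2(-d[0],d[1])),'off',(M.T@(c-s['ee_pos'])*1e3).round(1))
S0=cv2.imread('pics/s3.png')[:,:,::-1].copy();T0=cv2.imread('pics/t3.png')[:,:,::-1].copy()
print('threads side',[(q:=dark(S0,g,2))[0].round(2).tolist()+onz('side',q[0],.03).round(4).tolist() for g in((294.4,247.8),(332.7,234.4))])
print('threads top',[(q:=dark(T0,g,2))[0].round(2).tolist()+onz('top',q[0],.03).round(4).tolist() for g in((293.1,238.8),(346.6,252.9))])
"
```

```text
t 21.2 pos [0.5711 0.0599 0.1381] yaw -16.31 tilt 0.0 w 0.0444 pz 0.0539 | shift [ 0.002  0.025 -0.02 ] turn -0.0001 world d mm [ 0.5 -0.1  0.4]
[(array([289.78347107, 247.55489965]), np.int64(15)), (array([332.93003513, 230.51390515]), np.int64(12))]
0.0405 [0.5723 0.0642 0.0405] len 0.13263861692747997 yaw -13.107778148836008 off [ 4.4 -0.  97.6]
0.0435 [0.5699 0.0665 0.0435] len 0.13218901758001309 yaw -13.107778148836003 off [ 6.  -3.  94.6]
0.045 [0.5687 0.0677 0.045 ] len 0.13196421790627955 yaw -13.107778148836033 off [ 6.7 -4.5 93.1]
threads side [[294.0, 249.83, 0.5819, 0.1193, 0.03], [332.43, 232.0, 0.5622, -0.0038, 0.03]]
threads top [[293.18, 238.3, 0.5898, 0.1151, 0.03], [346.74, 252.2, 0.5577, 0.004, 0.03]]
```

```bash
python3 -c "
from h import *
g=cv2.cvtColor(cv2.imread('pics/s8.png'),cv2.COLOR_BGR2GRAY)
g0=cv2.cvtColor(cv2.imread('pics/s3.png'),cv2.COLOR_BGR2GRAY)
for c,r in((288,239),(327,225)): print('now',c,r);print(g[r:r+10,c:c+13])
for c,r in((289,244),(327,230)): print('posts',c,r);print(g0[r:r+9,c:c+12])
t=cv2.imread('pics/t8.png')[:,:,::-1]
for c,r in((284,226),(338,226)):print('top',c,r);print(cv2.cvtColor(t[r:r+16,c:c+18].copy(),cv2.COLOR_RGB2GRAY))
"
```

```text
now 288 239
[[171 169 169 170 170 171 169 171 169 170 169 170 173]
 [174 170 171 171 170 170 170 171 170 168 170 170 173]
 [179 173 170 172 171 172 173 171 171 171 170 172 168]
 [164 177 172 172 172 166 163 164 173 171 171 172 166]
 [117 160 176 172 165 126 111 119 150 174 172 172 167]
 [ 73 125 182 172 141  70  61  75 121 172 172 174 168]
 [ 68  91 164 179 166 130  88 128 167 172 169 167 138]
 [ 72  79 119 162 177 171 162 169 173 171 171 171 158]
 [ 64  69  82 125 173 175 174 173 171 173 173 166 131]
 [ 65  62  76  94 149 180 173 172 173 166 134 126 149]]
now 327 225
[[  0 159 252 246 242 243 233 188 151 158 160 157 158]
 [ 17 164 252 242 240 242 243 233 189 150 155 159 162]
 [183 245 247 241 240 241 243 245 232 165 156 162 165]
 [243 249 243 241 243 247 249 249 248 229 152 161 159]
 [244 243 243 243 238 205 183 206 243 246 208 147 148]
 [178 217 247 238 191 102  89 140 205 249 237 183 140]
 [101 179 250 243 217  69  29  90 195 247 244 233 184]
 [109 185 250 243 244 235 237 235 238 243 242 243 233]
 [112 192 250 242 242 245 245 245 243 241 239 242 244]
 [118 191 250 241 240 240 240 
[... 2699 characters left out ...]
 43  47  61  87 102 101]
 [ 86  91  90  93  82  60  59  57  50  43  41  52  43  45  63  82 101  95]
 [ 87  85  90  88  74  62  59  49  49  53  43  52  48  38  59  88 102  98]
 [ 89  86  81  75  55  59  57  52  43  44  48  43  38  41  60  79 101 100]
 [ 79  78  77  74  59  52  53  52  59  61  47  47  44  45  54  84 100 100]
 [ 69  74  73  69  50  50  42  49  74  94  45  41  43  39  53  81  97 101]
 [ 65  63  67  53  47  48  35  50  92 108  46  42  45  42  54  81  97  97]
 [ 57  53  52  52  55  47  43  75 135 142  54  37  44  41  47  78  99 102]
 [ 40  68 115 141 135 126 101 160 198 152  50  39  36  45  52  79  98  98]
 [ 66 111 182 214 227 225 203 241 253 156  57  41  42  41  52  73  98 101]]
```

```bash
python3 -c "
from h import *
s,M=st()
P=[onz('side',p,.03) for p in((294.0,247.4),(332.4,234.2))]
for z in(.0405,.0425,.0435):
  Q=[onz('side',p,z) for p in((294.09,244.0),(332.96,230.4))]
  d=Q[0]-Q[1];print(z,'len',np.linalg.norm(d),'yaw',np.degrees(np.arctan2(-d[0],d[1])),'hole-post tool mm',[((M.T@(q-p))[:2]*1e3).round(1) for q,p in zip(Q,P)],'centre-TCP',(M.T@((Q[0]+Q[1])/2-s['ee_pos'])*1e3).round(1))
d=P[0]-P[1];print(np.linalg.norm(d),np.degrees(np.arctan2(-d[0],d[1])),(P[0]+P[1])/2)
T=cv2.imread('pics/t8.png');S=cv2.imread('pics/s8.png')
cv2.imwrite('pics/m9.png',np.hstack([cv2.resize(S[215:255,280:340],(480,320),interpolation=cv2.INTER_CUBIC),cv2.resize(T[225:265,280:320],(320,320),interpolation=cv2.INTER_CUBIC)]))
"
```

```text
0.0405 len 0.11684075550603146 yaw -16.00137478201049 hole-post tool mm [array([-1.2,  1.4]), array([-2.8,  2.6])] centre-TCP [-3.7  3.7 97.6]
0.0425 len 0.1165767221566198 yaw -16.00137478201045 hole-post tool mm [array([-0.3, -0.6]), array([-1.7,  0.6])] centre-TCP [-2.6  1.8 95.6]
0.0435 len 0.11644470548191393 yaw -16.001374782010465 hole-post tool mm [array([ 0.1, -1.6]), array([-1.1, -0.4])] centre-TCP [-2.1  0.8 94.6]
0.11520511853118227 -16.601024792412456 [0.57234068 0.05787895 0.03      ]
```

View pics/m9.png

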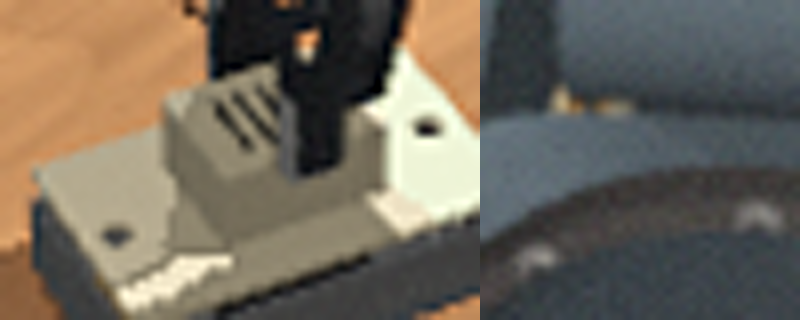

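In the side view both holes lie over the posts, to within about 1 mm by rays against a 3.5 mm tolerance. One last sub-millimetre nudge, then I'll let it settle.

Request:
send_rows:
  series:
    - {"dx": 0.03,"dy": 0.04,"dz": 0,"turn": 0,"jaw": -1}
    - {"dx": 0,"dy": 0,"dz": 0,"turn": 0,"jaw": -1}
    - {"dx": 0,"dy": 0,"dz": 0,"turn": 0,"jaw": -1}
    - {"dx": 0,"dy": 0,"dz": 0,"turn": 0,"jaw": -1}
    - {"dx": 0,"dy": 0,"dz": 0,"turn": 0,"jaw": -1}

```text
time_s: 21.92
ee_pos: [0.572, 0.0603, 0.1381]
ee_rot: [-2.514, -1.884, -0.0]
force: [-0.0, -0.1, -1.6]
gripper_width: 0.0442
grip_force: 61.3
```

```bash
python3 -c "
from h import *
go((.5722,.0602,.1381),-16.3);print(ctrl.get_state()['force'])
g=cv2.cvtColor(ctrl.camera('side'),cv2.COLOR_RGB2GRAY)
s,M=st();P=[onz('side',p,.03) for p in((294.0,247.4),(332.4,234.2))];Q=[]
for c,r in((291,241),(330,227)):
  w=g[r:r+7,c:c+7].astype(float);b=np.percentile(w,80);w=np.clip(b-w-6,0,None);yy,xx=np.mgrid[r:r+7,c:c+7];p=((w*xx).sum()/w.sum(),(w*yy).sum()/w.sum());Q.append(onz('side',p,.0425));print(p)
print([((M.T@(q-p))[:2]*1e3).round(1) for q,p in zip(Q,P)])
"
```

```text
t 21.93 pos [0.572  0.0603 0.1381] yaw -16.31 tilt 0.0 w 0.0442 pz 0.0539 | shift [-0.003  0.009  0.001] turn -0.0001 world d mm [ 0.2 -0.1 -0. ]
[-0.04627221 -0.10404398 -1.64253337]
(np.float64(293.78734858681025), np.float64(243.96769851951547))
(np.float64(333.1601796407186), np.float64(230.00823353293413))
[array([ 0.3, -0.1]), array([-2.9,  1.8])]
```

Request:
send_rows:
  series:
    - {"dx": 0.04,"dy": -0.01,"dz": 0,"turn": 0,"jaw": -1}
    - {"dx": 0,"dy": 0,"dz": 0,"turn": 0,"jaw": -1}
    - {"dx": 0,"dy": 0,"dz": 0,"turn": 0,"jaw": -1}
    - {"dx": 0,"dy": 0,"dz": 0,"turn": 0,"jaw": -1}
    - {"dx": 0,"dy": 0,"dz": 0,"turn": 0,"jaw": -1}

```text
time_s: 22.6
ee_pos: [0.5721, 0.0611, 0.1381]
ee_rot: [2.514, 1.884, 0.0]
force: [-0.3, 0.6, -1.8]
gripper_width: 0.0443
grip_force: 61.3
```

```bash
python3 -c "
from station import ctrl
print(ctrl.get_state()['ee_pos'],ctrl.hand_in())"
```

```text
the job is handed in; nothing more can be done
[0.57208513 0.06111207 0.13812384] None
```

Handed in at 22.6 s: the relay is seated and released, and the cover is held level about 1 cm above the posts; by my side-camera estimate its holes are within about 1–3 mm of the threads (3.5 mm allowed), unconfirmed from above because the arm blocked the top view.

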